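Latch the scraps caddy open and throw out the garlic

ROBOT

A 7-joint arm with a two-finger parallel gripper is mounted at the origin on a cart in front of the work surface, level with it; the furniture and walls round the work are solid. World frame = base frame: x ahead of the robot, y to its left, z up, the work surface at z = 0. Lengths are in mm, angles in rad, forces in N, time in s.
With the tool pointing down it reaches from about 400 to 875 mm from the base axis. Payload 6.5 kg.
Tool frame: the origin (TCP) lies between the finger pads; the fingertips stand 19 mm ahead of it and the grasp point (between the pads) is the TCP; z points along the fingers, y is the line along which they close (so a half turn about z gives the same grasp; the last joint's range is limited). The gripper opens to 85 mm and grips with 20 to 120 N. Pads are 22 mm wide; open, the fingers measure 114 mm over their backs; the gripper's body (76 mm by 85 mm) begins 54 mm behind the grasp point. The pads swing forward as they close: fully open they stand 13 mm farther back than shut.
Start: joints at [-1.181, 0.536, -0.004, 1.538, 0.003, 1.067, -0.071], TCP at [286.111, 583.636, 250.29] pointing down, gripper open.
Joint ranges: [-2.7, 2.7], [-0.37, 2.16], [-1.27, 1.26], [0.24, 2.4], [-1.31, 4.45], [0.19, 1.91], [-2.76, 2.76]. Speed limits (rad/s): [2.39, 2.39, 3.14, 3.14, 3.14, 3.14, 3.14].

INTERFACE

Orientations are given as a unit quaternion [w, x, y, z].
In Python, from station import read_state, cams, arm gives the robot as it stands. The module is installed in compiled form; this text tells all that it offers.
- The arm moves only by the tool drive_tool, never from a script. Its argument "targets" is a list of rows, each an object with "hand": the opening in per cent of the stroke, from 0 (shut) to 100 (fully open); "linear": the shift along the tool's x, y, z in cm, a list of three; "turn": the turn, a rotation vector about the tool's x, y, z in degrees, a list of three. In form: [{"hand": hand, "linear": [dx, dy, dz], "turn": [ax, ay, az]}, ...]. A call has 1 to 20 rows; each row shifts and turns the commanded pose from where the row before left it, along the tool's axes as they then stand; what a row does not reach is not made up. A row lasts 1/10 s, in which the tool goes at most 50 mm and 8.59 degrees, less where a joint would pass 70% of its speed; a pose out of reach is approached as far as the arm can. A call is refused whole if a number of a shift passes 5 or a number of a turn 8.59, either way. A call with a gripper value outside its range is refused whole. The fingers move at their own pace and stop on an object; "squeeze" is the grip in N (left out, the last holds). Time passes only in rows, so rows that do not move let the fingers close. It gives the time, the measured TCP pose, the force, the opening and the grip force at its end, in the units of the state.
- read_state(): the state, without advancing time (a new reading comes with each control period).
- cams.snapshot(name): name is "scene" or "top"; returns the picture (480x640x3 uint8, blue, green, red); there is no depth.
- cams.camera_params(name): a dict with "fx", "fy", "cx", "cy" (pixels), "dist" ([k1, k2, p1, p2, k3] as OpenCV has them; the pictures are not rectified), "world_to_cam" (4x4, takes a point from world to camera coordinates). Camera axes: x right, y up, looking along -z (the intrinsics and any distortion apply to the point x, -y, -z); pixel columns grow to the right and rows downward; lengths in mm; the calibration is good to about 2 mm. A picture is of the moment at which its call begins. camera_params takes no time and is no camera call.
- arm.job_done(): hands the job in; it is judged then, once.
The state is a dict: "t": time; "joint_positions": joint angles; "qd": joint speeds; "tau": joint torques, N m; "tool_pos": TCP position; "ee_rot": TCP orientation; "wrist_force": force on the tool from outside, world axes, zero at the start; "ft_torque": the same for the moment, N m; "width": finger opening in mm; "gripper_force": force on a finger pad.
Only numpy, scipy, OpenCV 4.12 (cv2) and the standard library are available. Lean on these libraries where they do the work, as an engineer would, in place of code of your own. Each camera call takes 0.05 s, during which the arm holds its last target. There are 200 camera calls.

TASK

Open the scraps caddy for the cooking: push its sprung lid up by the wooden grip and on past the balance point of its catch, until it stays back by itself, without forcing the hinge against the stop. Then drop the old head of garlic into the caddy and leave the lid standing open. Leave the lemons and the avocado where they lie.

Things in the scene. Friction and masses are not known exactly. Their poses are not given: they have to be found in the camera images.
- caddy: scraps caddy: grey-green enamelled sheet-steel bin, 165 mm (its x) x 190 mm (its y) x 128 mm high, under a flat hinged lid; walls with liner 7 mm, inner floor 13 mm above the worktop. Origin: centre of its underside; z up, x from the lid's grip side to its hinge side, y along the hinge. It is heavy, on rubber feet: it does not move
- caddy_mouth (a point): centre of the caddy's open mouth (inside 151 x 176 mm), 128 mm above the worktop; axes as the caddy's
- lid: the lid, 172 x 204 mm; origin in the middle of its hinge axis, 88 mm from the caddy's centre along its x, 131 mm up; the axis is the caddy's y. Shut, its axes are the caddy's; its tilt is the opening angle (1.57 upright, then leaning away). A spring and its weight pull it shut: 2-4 N at the grip when shut, 1-3 N when upright. Let go before the catch has it, it falls shut
- lid_grip (a point): middle of the lid's grip, a light wooden dowel 14 mm thick and 50 mm long, parallel to the hinge, 204 mm from its axis, 24 mm clear of the lid's front edge on two steel lugs. Lid shut: 116 mm from the caddy's centre towards its -x, 133 mm above the worktop. It can be pinched from above across its ends and turns in the fingers as the lid swings
- stay: the catch on the caddy's +y end face by the hinge, 30 mm out, 150 mm high; origin on its sprung plunger. A roller on the lid's pin rides over it: the push at the grip rises over 0.2 rad to 5-9 N, then drops past the balance point; the lid is drawn onto a rubber stop 0.12 rad on (0.5 N per mm at the grip) and stays. Over 12 N there bends it. The point varies from 1.5 to 1.95 rad: feel for it
- garlic: the head of garlic, whitish, 60 x 57 x 58 mm, round with a short stalk; origin at the centre of its underside, z up through the stalk. It lies with the two lemons, any of the three in any of their three places
- lemon_a: a lemon, 77 x 51 x 52 mm, to be left where it is; origin under its centre
- lemon_b: a lemon, 71 x 53 x 51 mm, to be left where it is; origin under its centre
- avocado: an avocado, 101 x 68 x 68 mm, to be left where it is; origin under its centre
Things that resemble listed ones, but are neither listed nor needed, are in the scene too. What is shaped like the garlic but blue is not meant.

How it is judged (in metres and radians):
On the way, in this order (a step that is already met when the one before it is completed fails the run):
1. the lid stands open by itself, held by its catch, with the robot off it (angle between lid's own z axis and vertical above 1.5 rad and contact force between each of the fingers, the arm and caddy below 0.1 N), for 0.6 s.
2. the garlic lies in the caddy (x of garlic in the frame of caddy between -0.08 and 0.08 m and y of garlic in the frame of caddy between -0.092 and 0.092 m and height (world z) of garlic below 0.09 m and contact force between the fingers and garlic below 0.1 N), for 0.2 s.
At the end, for the whole second after the job is handed in: The lid stays open on its catch by itself, tilted more than 1.5 rad, and the garlic lies inside the caddy, its underside's centre below 90 mm (angle between lid's own z axis and vertical above 1.5 rad and x of garlic in the frame of caddy between -0.08 and 0.08 m and y of garlic in the frame of caddy between -0.092 and 0.092 m and height (world z) of garlic below 0.09 m); the robot touches nothing.
It fails at once if the lid is forced against its catch and stop, over 70 N at the catch (some 13 N at the grip) (contact force between lid and stay above 70 N).
It fails at once if a lemon or the avocado is shifted by more than 40 mm (distance of any of lemon_a, lemon_b, avocado from where it was at the start of the episode above 0.04 m).
It also fails if it takes over 72 s, if anything falls off the work surface, if the arm or the gripper's body presses on something with over 40 N, if the wrist force passes 120 N, or if a joint passes its speed limit or range.

## Working session

There is one attempt and no reset: what is moved stays moved. The work goes in short steps, Python scripts to look and compute and a tool call to move; the robot and the scene stay as the last step left them, time stands still between calls to the robot, and variables do not carry over. Pictures are saved under pics/ and viewed, at most 10 in all, crops included, and the job is handed in when it is done.

Besides the shell and the picture viewer there is one more tool, called after "Emit:" as name(argument=value, ...), one argument or row to a line, values as JSON. drive_tool: Moves the arm, as the interface text tells. Its arguments: {"type":"object","properties":{"targets":{"type":"array","items":{"type":"object","properties":{"hand":{"type":"number"},"linear":{"type":"array","items":{"type":"number"}},"turn":{"type":"array","items":{"type":"number"}}}}},"squeeze":{"type":"number"}},"required":["targets"]}

```bash
mkdir -p pics; python3 - <<'E'
from station import read_state, cams
import cv2
for n in("scene","top"):
    cv2.imwrite(f"pics/{n}0.png",cams.snapshot(n)); p=cams.camera_params(n); print(n,p)
print(read_state())
E
```

```text
scene {'fx': 435.69356051458885, 'fy': 435.69356051458885, 'cx': 319.6092792248818, 'cy': 238.8751286421446, 'dist': array([0.02364412, 0.        , 0.        , 0.        , 0.        ]), 'world_to_cam': array([[ 9.02445391e-01, -4.30803874e-01, -5.81873551e-04,
        -4.68433176e+02],
       [ 2.86877546e-01,  5.99940639e-01,  7.46841686e-01,
        -2.20075038e+02],
       [-3.21393202e-01, -6.74150763e-01,  6.65001623e-01,
        -7.76990690e+02],
       [ 0.00000000e+00,  0.00000000e+00,  0.00000000e+00,
         1.00000000e+00]])}
top {'fx': 590.7202960213167, 'fy': 590.7202960213167, 'cx': 329.3040459528522, 'cy': 238.47953387244272, 'dist': array([-0.07698085,  0.        ,  0.        ,  0.        ,  0.        ]), 'world_to_cam': array([[-1.71191910e-02, -9.99777730e-01,  1.23054096e-02,
        -1.90470785e+01],
       [ 9.85556343e-01, -1.47992946e-02,  1.68699958e-01,
        -5.05359634e+02],
       [-1.68480350e-01,  1.50156813e-02,  9.85590636e-01,
        -1.13111726e+03],
       [ 0.00000000e+00,  0.00000000e+00,  0.00000000e+00,
         1.00000000e+00]])}
{'t': 0.1, 'joint_positions': array([-1.18119471,  0.53706963, -0.00444789,  1.53874788,  0.00256848,
        1.06725957, -0.07124183]), 'qd': array([-0.00051871, -0.0020211 ,  0.00122392, -0.00100214, -0.00086023,
       -0.00288235,  0.00042109]), 'tau': array([ 2.93364450e-03, -5.84572613e+01,  1.05198026e+00, -2.59779561e+01,
        1.26297373e-02,  4.58980881e-03, -1.97180964e-05]), 'tool_pos': array([285.88897223, 583.1822049 , 249.52433116]), 'ee_rot': array([-1.29059965e-04,  2.25922059e-01,  9.74145100e-01, -7.28104149e-04]), 'wrist_force': array([-0.18654286, -0.41325216, -0.01576199]), 'ft_torque': array([-0.03148658,  0.05489398,  0.02698427]), 'gripper_force': 0.0, 'width': 85.78018382130603}
```

View pics/scene0.png

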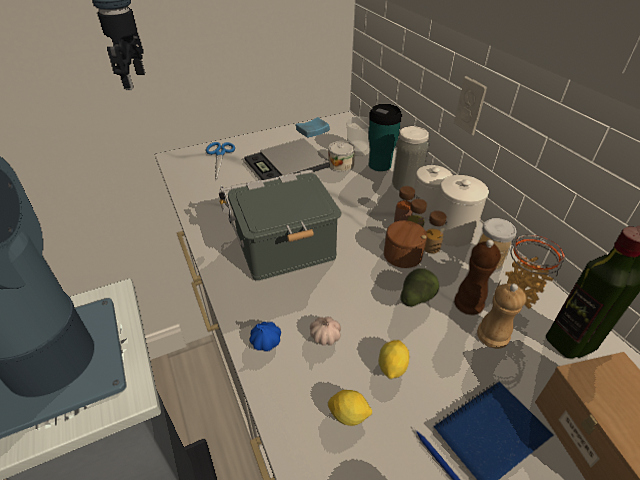

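View pics/top0.png

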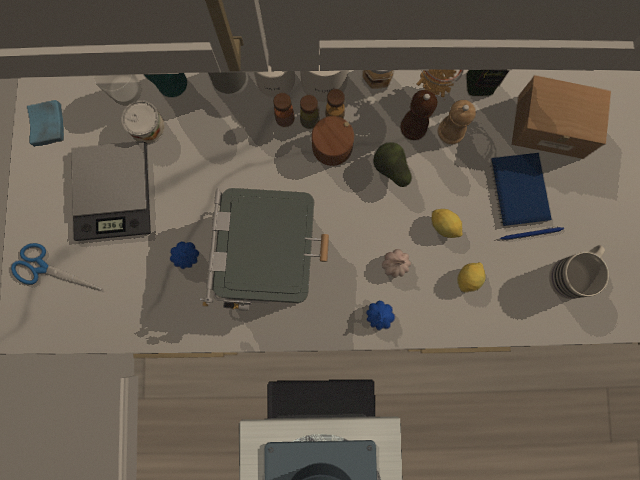

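The top view shows the caddy lid spanning about (222–313, 189–302), with its grip at (325,248), its hinge to the left and the stay at (237,305). The garlic is at (397,263), the lemons at (447,223) and (472,277), and the avocado at (393,163). The blue decoys are at (380,315) and (184,255).

```bash
cat > h.py <<'E'
import numpy as np, cv2
from station import cams, read_state
from scipy.spatial.transform import Rotation as R
def ray(n,uv):
    p=cams.camera_params(n); K=np.array([[p["fx"],0,p["cx"]],[0,p["fy"],p["cy"]],[0,0,1]])
    x,y=cv2.undistortPoints(np.array([[uv]],float),K,np.array(p["dist"]))[0,0]
    T=p["world_to_cam"]; return -T[:3,:3].T@T[:3,3], T[:3,:3].T@np.array([x,-y,-1])
def atz(n,uv,z):
    c,d=ray(n,uv); return c+d*(z-c[2])/d[2]
def tri(a,b):
    c1,d1=ray("top",a); c2,d2=ray("scene",b)
    s=np.linalg.lstsq(np.c_[d1,-d2],c2-c1,rcond=None)[0]
    p,q=c1+s[0]*d1,c2+s[1]*d2; return (p+q)/2,np.linalg.norm(p-q)
def pose():
    s=read_state(); q=s["ee_rot"]; return s["tool_pos"],R.from_quat(q[[1,2,3,0]]),s
E
python3 - <<'E'
from h import *
np.set_printoptions(precision=1,suppress=True)
def seg(n,box,f):
    im=cv2.imread(f"pics/{n}0.png").astype(int); x0,y0,x1,y1=box; m=np.zeros(im.shape[:2],np.uint8)
    m[y0:y1,x0:x1]=f(im[y0:y1,x0:x1]); k,l,st,ce=cv2.connectedComponentsWithStats(m)
    i=1+st[1:,4].argmax(); print(n,st[i],ce[i]); return ce[i],cv2.minAreaRect(np.argwhere(l==i)[:,::-1].astype(np.float32))
wood=lambda c:(c[...,2]-c[...,0]>50)
g1,r1=seg("top",(312,225,340,270),wood); g2,r2=seg("scene",(280,225,320,250),wood)
print("grip",r1,r2,tri(g1,g2),atz("top",g1,136))
b=cv2.boxPoints(r1); print([atz("top",q,136) for q in b])
gar=lambda c:(c[...,2]-c[...,0]>18)&(c[...,2]>100)
a,ra=seg("top",(378,242,418,284),gar); b,rb=seg("scene",(305,310,345,350),gar)
print("garlic",ra,rb,tri(a,b),atz("top",a,28))
for q in[(228,189),(313,193),(307,302),(221,299)]: print("lid",atz("top",q,131))
for n,u in[("lemon",(447,223)),("lemon",(472,277)),("avo",(393,163)),("blue",(380,315)),("stay",(237,305))]: print(n,atz("top",u,25 if n!="stay" else 150))
im=cv2.imread("pics/top0.png"); cv2.imwrite("pics/c.png",np.hstack([cv2.resize(im[180:320,200:340],None,fx=4,fy=4,interpolation=2),cv2.resize(im[230:300,370:400+20],None,fx=4,fy=8)][:1]))
E
```

```text
top [321 234   8  27 146] [324.6 247.3]
scene [288 229  26  12 171] [300.3 234.8]
grip ((324.7254333496094, 247.0205078125), (5.613215923309326, 26.34589958190918), 5.19442892074585) ((300.32293701171875, 234.7564239501953), (6.7169952392578125, 25.47825813293457), 76.60750579833984) (array([471.7, -16.7, 137.6]), np.float64(1.9633620748299458)) [472.9 -16.9 136. ]
[array([449.9,  -9.5, 136. ]), array([498.2, -14.6, 136. ]), array([497.1, -24.8, 136. ]), array([448.8, -19.7, 136. ])]
top [ 378  242   40   42 1189] [401.6 260.2]
scene [ 305  310   40   40 1483] [325.2 329.2]
garlic ((397.5, 262.5), (41.0, 39.0), 90.0) ((324.5, 329.5), (39.0, 39.0), 90.0) (array([ 454.9, -168.7,   40.1]), np.float64(9.692881450662437)) [ 461.2 -171.7   28. ]
lid [586.4 161.5 131. ]
lid [576.3   3.  131. ]
lid [374.3  16.4 131. ]
lid [382.  171.8 131. ]
lemon [ 536.5 -268.    25. ]
lemon [ 425.1 -313.2   25. ]
avo [ 664.7 -162.1   25. ]
blue [ 352.8 -125.2   25. ]
stay [369.6 140.  150. ]
```

View pics/c.png

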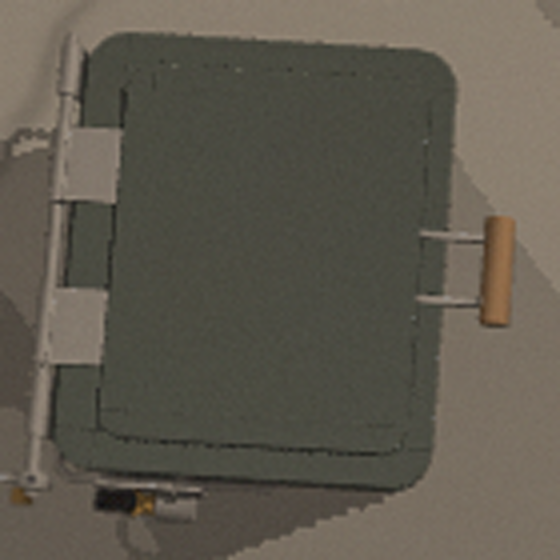

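The crop shows the dowel running from crop (500,217) to (493,325), parallel to the hinge rod on the left. That puts the grip at about (472.5, -17, 133). The lid edges give the caddy x axis as about (0.063, 0.998), so the hinge is near (485, 187), which matches the rod.

I'll turn the tool so its x axis matches the caddy's x, then move over the grip.

Emit:
drive_tool(
  targets=[
    {"hand":100,"linear":[0,0,0],"turn":[0,0,8.45]},
    {"hand":100,"linear":[0,0,0],"turn":[0,0,8.45]},
    {"hand":100,"linear":[0,0,0],"turn":[0,0,8.45]},
    {"hand":100,"linear":[0,0,0],"turn":[0,0,8.45]},
    {"hand":100,"linear":[0,0,0],"turn":[0,0,8.45]},
    {"hand":100,"linear":[0,0,0],"turn":[0,0,8.45]},
    {"hand":100,"linear":[0,0,0],"turn":[0,0,8.45]},
    {"hand":100,"linear":[0,0,0],"turn":[0,0,8.45]},
  ],
)

```text
t: 0.9
tool_pos: [285.9, 583.3, 249.8]
ee_rot: [0.0, 0.732, 0.682, -0.0]
wrist_force: [-0.4, 0.4, 0.6]
width: 85.4
gripper_force: 0.0
```

Emit:
drive_tool(
  targets=[
    {"hand":100,"linear":[-3.25,1.25,0],"turn":[0,0,0]},
    {"hand":100,"linear":[-3.25,1.25,0],"turn":[0,0,0]},
    {"hand":100,"linear":[-3.25,1.25,0],"turn":[0,0,0]},
    {"hand":100,"linear":[-3.25,1.25,0],"turn":[0,0,0]},
    {"hand":100,"linear":[-3.25,1.25,0],"turn":[0,0,0]},
    {"hand":100,"linear":[-3.25,1.25,0],"turn":[0,0,0]},
    {"hand":100,"linear":[-3.25,1.25,0],"turn":[0,0,0]},
    {"hand":100,"linear":[-3.25,1.25,0],"turn":[0,0,0]},
    {"hand":100,"linear":[-3.25,1.25,0],"turn":[0,0,0]},
    {"hand":100,"linear":[-3.25,1.25,0],"turn":[0,0,0]},
    {"hand":100,"linear":[-3.25,1.25,0],"turn":[0,0,0]},
    {"hand":100,"linear":[-3.25,1.25,0],"turn":[0,0,0]},
    {"hand":100,"linear":[-3.25,1.25,0],"turn":[0,0,0]},
    {"hand":100,"linear":[-3.25,1.25,0],"turn":[0,0,0]},
    {"hand":100,"linear":[-3.25,1.25,0],"turn":[0,0,0]},
    {"hand":100,"linear":[-3.25,1.25,0],"turn":[0,0,0]},
    {"hand":100,"linear":[-3.25,1.25,0],"turn":[0,0,0]},
    {"hand":100,"linear":[-3.25,1.2,0],"turn":[0,0,0]},
  ],
)

```text
t: 2.7
tool_pos: [472.3, -16.0, 250.2]
ee_rot: [-0.0, 0.73, 0.684, -0.0]
wrist_force: [1.1, 0.8, -1.3]
width: 85.7
gripper_force: 0.0
```

```bash
python3 - <<'E'
from h import *
p,r,s=pose(); print(s["t"],p,r.as_matrix().round(3).tolist(),s["joint_positions"].round(2),s["wrist_force"])
im=cams.snapshot("scene"); cv2.imwrite("pics/s1.png",im[150:270,230:390].repeat(4,0).repeat(4,1))
E
```

```text
2.7 [472.29460481 -15.98296761 250.19356612] [[0.065, 0.998, -0.0], [0.998, -0.065, 0.0], [0.0, -0.0, -1.0]] [-0.53  0.25  0.56  2.02 -0.17  0.91  0.05] [ 1.06141056  0.77011822 -1.26001986]
```

View pics/s1.png

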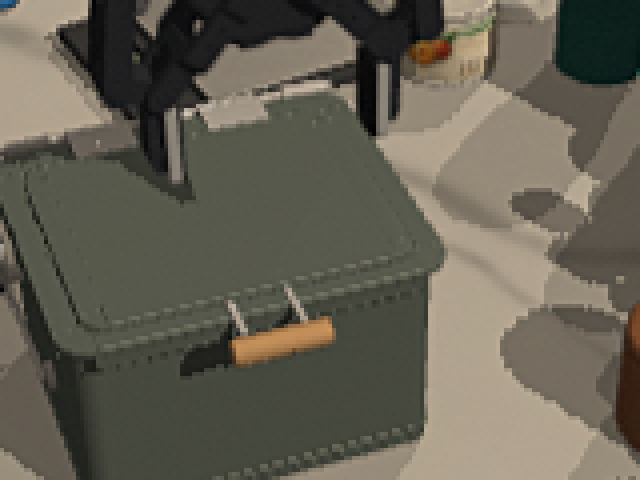

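The gripper sits squarely over the grip, fingers straddling it along y, and nothing is in the way. I'll descend and pinch the dowel.

Emit:
drive_tool(
  targets=[
    {"hand":100,"linear":[-0.1,0,1.9],"turn":[0,0,0]},
    {"hand":100,"linear":[0,0,1.9],"turn":[0,0,0]},
    {"hand":100,"linear":[0,0,1.9],"turn":[0,0,0]},
    {"hand":100,"linear":[0,0,1.9],"turn":[0,0,0]},
    {"hand":100,"linear":[0,0,1.9],"turn":[0,0,0]},
    {"hand":100,"linear":[0,0,1.9],"turn":[0,0,0]},
    {"hand":100,"linear":[0,0,0],"turn":[0,0,0]},
    {"hand":50,"linear":[0,0,0],"turn":[0,0,0]},
    {"hand":50,"linear":[0,0,0],"turn":[0,0,0]},
    {"hand":50,"linear":[0,0,0],"turn":[0,0,0]},
    {"hand":50,"linear":[0,0,0],"turn":[0,0,0]},
    {"hand":50,"linear":[0,0,0],"turn":[0,0,0]},
  ],
  squeeze=30,
)

```text
t: 3.95
tool_pos: [472.4, -15.6, 136.8]
ee_rot: [0.0, 0.73, 0.684, 0.0]
wrist_force: [-2.4, -0.5, 3.9]
width: 49.0
gripper_force: 34.5
```

Emit:
drive_tool(
  targets=[
    {"hand":50,"linear":[0.1,0,-2.04],"turn":[0,0,0]},
    {"hand":50,"linear":[0.3,0,-2.02],"turn":[0,0,0]},
    {"hand":50,"linear":[0.51,0,-1.97],"turn":[0,0,0]},
    {"hand":50,"linear":[0.7,0,-1.92],"turn":[0,0,0]},
  ],
)

```text
t: 4.35
tool_pos: [473.6, 1.1, 216.4]
ee_rot: [0.0, 0.73, 0.684, 0.001]
wrist_force: [3.6, 4.7, -6.7]
width: 49.2
gripper_force: 32.8
```

Emit:
drive_tool(
  targets=[
    {"hand":50,"linear":[0.89,0,-1.84],"turn":[0,0,0]},
    {"hand":50,"linear":[1.07,0,-1.74],"turn":[0,0,0]},
    {"hand":50,"linear":[1.23,0,-1.62],"turn":[0,0,0]},
    {"hand":50,"linear":[1.39,0,-1.49],"turn":[0,0,0]},
  ],
)

```text
t: 4.75
tool_pos: [477.2, 46.7, 283.4]
ee_rot: [0.001, 0.73, 0.684, 0.001]
wrist_force: [7.4, 2.7, -9.4]
width: 48.9
gripper_force: 32.5
```

Emit:
drive_tool(
  targets=[
    {"hand":50,"linear":[1.53,0,-1.34],"turn":[0,0,0]},
    {"hand":50,"linear":[1.66,0,-1.19],"turn":[0,0,0]},
    {"hand":50,"linear":[1.77,0,-1.01],"turn":[0,0,0]},
    {"hand":50,"linear":[0,0,0],"turn":[0,0,0]},
    {"hand":50,"linear":[0,0,0],"turn":[0,0,0]},
  ],
)

```text
t: 5.25
tool_pos: [480.9, 94.8, 318.4]
ee_rot: [0.002, 0.73, 0.684, 0.001]
wrist_force: [5.6, -2.0, -2.6]
width: 49.1
gripper_force: 33.2
```

Emit:
drive_tool(
  targets=[
    {"hand":50,"linear":[0.93,0,-0.43],"turn":[0,0,0]},
    {"hand":50,"linear":[0.93,0,-0.4],"turn":[0,0,0]},
    {"hand":50,"linear":[0.97,0,-0.34],"turn":[0,0,0]},
    {"hand":50,"linear":[0.97,0,-0.3],"turn":[0,0,0]},
    {"hand":50,"linear":[0,0,0],"turn":[0,0,0]},
    {"hand":50,"linear":[0,0,0],"turn":[0,0,0]},
  ],
)

```text
t: 5.85
tool_pos: [483.7, 131.5, 333.1]
ee_rot: [0.002, 0.73, 0.683, 0.001]
wrist_force: [6.3, -3.3, 0.2]
width: 49.1
gripper_force: 33.8
```

Emit:
drive_tool(
  targets=[
    {"hand":50,"linear":[0.5,0,-0.13],"turn":[0,0,0]},
    {"hand":50,"linear":[0.5,0,-0.12],"turn":[0,0,0]},
    {"hand":50,"linear":[0.5,0,-0.1],"turn":[0,0,0]},
    {"hand":50,"linear":[0.5,0,-0.09],"turn":[0,0,0]},
    {"hand":50,"linear":[0,0,0],"turn":[0,0,0]},
    {"hand":50,"linear":[0,0,0],"turn":[0,0,0]},
  ],
)

```text
t: 6.45
tool_pos: [485.3, 151.1, 337.8]
ee_rot: [0.002, 0.731, 0.683, 0.001]
wrist_force: [5.5, -3.7, 2.5]
width: 49.2
gripper_force: 34.1
```

Emit:
drive_tool(
  targets=[
    {"hand":50,"linear":[0.51,0,-0.08],"turn":[0,0,0]},
    {"hand":50,"linear":[0.51,0,-0.07],"turn":[0,0,0]},
    {"hand":50,"linear":[0,0,0],"turn":[0,0,0]},
    {"hand":50,"linear":[0,0,0],"turn":[0,0,0]},
  ],
)

```text
t: 6.85
tool_pos: [486.0, 161.3, 339.5]
ee_rot: [0.002, 0.731, 0.683, 0.001]
wrist_force: [5.2, -3.5, 4.3]
width: 49.1
gripper_force: 34.1
```

Emit:
drive_tool(
  targets=[
    {"hand":50,"linear":[0.51,0,-0.06],"turn":[0,0,0]},
    {"hand":50,"linear":[0.51,0,-0.04],"turn":[0,0,0]},
    {"hand":50,"linear":[0,0,0],"turn":[0,0,0]},
    {"hand":50,"linear":[0,0,0],"turn":[0,0,0]},
  ],
)

```text
t: 7.25
tool_pos: [486.8, 171.6, 340.6]
ee_rot: [0.002, 0.731, 0.683, 0.002]
wrist_force: [5.9, -3.2, 5.1]
width: 48.7
gripper_force: 34.0
```

Emit:
drive_tool(
  targets=[
    {"hand":50,"linear":[0.51,0,-0.05],"turn":[0,0,0]},
    {"hand":50,"linear":[0.51,0,-0.05],"turn":[0,0,0]},
    {"hand":50,"linear":[0,0,0],"turn":[0,0,0]},
    {"hand":50,"linear":[0,0,0],"turn":[0,0,0]},
  ],
)

```text
t: 7.65
tool_pos: [487.7, 181.7, 341.4]
ee_rot: [0.002, 0.731, 0.683, 0.002]
wrist_force: [6.5, -3.7, 3.1]
width: 48.9
gripper_force: 33.6
```

Emit:
drive_tool(
  targets=[
    {"hand":50,"linear":[0.51,0,0],"turn":[0,0,0]},
    {"hand":50,"linear":[0.51,0,0.01],"turn":[0,0,0]},
    {"hand":50,"linear":[0,0,0],"turn":[0,0,0]},
    {"hand":50,"linear":[0,0,0],"turn":[0,0,0]},
  ],
)

```text
t: 8.05
tool_pos: [488.5, 192.2, 341.6]
ee_rot: [0.002, 0.731, 0.683, 0.002]
wrist_force: [6.5, -2.3, 4.4]
width: 48.9
gripper_force: 33.4
```

Emit:
drive_tool(
  targets=[
    {"hand":50,"linear":[0.51,0,0.01],"turn":[0,0,0]},
    {"hand":50,"linear":[0.51,0,0.02],"turn":[0,0,0]},
    {"hand":50,"linear":[0,0,0],"turn":[0,0,0]},
    {"hand":50,"linear":[0,0,0],"turn":[0,0,0]},
  ],
)

```text
t: 8.45
tool_pos: [489.2, 202.4, 341.3]
ee_rot: [0.002, 0.731, 0.683, 0.002]
wrist_force: [6.3, -2.4, 4.1]
width: 49.0
gripper_force: 33.2
```

Emit:
drive_tool(
  targets=[
    {"hand":50,"linear":[0.51,0,0.04],"turn":[0,0,0]},
    {"hand":50,"linear":[0.51,0,0.06],"turn":[0,0,0]},
    {"hand":50,"linear":[0,0,0],"turn":[0,0,0]},
    {"hand":50,"linear":[0,0,0],"turn":[0,0,0]},
  ],
)

```text
t: 8.85
tool_pos: [490.1, 212.8, 340.5]
ee_rot: [0.002, 0.73, 0.683, 0.002]
wrist_force: [7.4, -2.5, 4.2]
width: 48.9
gripper_force: 32.9
```

Emit:
drive_tool(
  targets=[
    {"hand":50,"linear":[0.51,0,0.06],"turn":[0,0,0]},
    {"hand":50,"linear":[0.5,0,0.08],"turn":[0,0,0]},
    {"hand":50,"linear":[0,0,0],"turn":[0,0,0]},
    {"hand":50,"linear":[0,0,0],"turn":[0,0,0]},
  ],
)

```text
t: 9.25
tool_pos: [490.8, 222.9, 339.2]
ee_rot: [0.002, 0.731, 0.683, 0.002]
wrist_force: [7.2, -2.4, 5.2]
width: 49.1
gripper_force: 32.6
```

Emit:
drive_tool(
  targets=[
    {"hand":50,"linear":[0.5,0,0.1],"turn":[0,0,0]},
    {"hand":50,"linear":[0.5,0,0.11],"turn":[0,0,0]},
    {"hand":50,"linear":[0,0,0],"turn":[0,0,0]},
    {"hand":50,"linear":[0,0,0],"turn":[0,0,0]},
  ],
)

```text
t: 9.65
tool_pos: [491.6, 232.7, 337.4]
ee_rot: [0.002, 0.73, 0.683, 0.002]
wrist_force: [5.3, -2.2, 7.8]
width: 49.1
gripper_force: 32.5
```

Emit:
drive_tool(
  targets=[
    {"hand":50,"linear":[0.49,0,0.08],"turn":[0,0,0]},
    {"hand":50,"linear":[0,0,0],"turn":[0,0,0]},
    {"hand":50,"linear":[0,0,0],"turn":[0,0,0]},
  ],
)

```text
t: 9.95
tool_pos: [491.9, 236.9, 336.5]
ee_rot: [0.002, 0.731, 0.683, 0.002]
wrist_force: [6.4, -4.8, 7.8]
width: 49.3
gripper_force: 32.3
```

Emit:
drive_tool(
  targets=[
    {"hand":50,"linear":[0.49,0,0.1],"turn":[0,0,0]},
    {"hand":50,"linear":[0,0,0],"turn":[0,0,0]},
    {"hand":50,"linear":[0,0,0],"turn":[0,0,0]},
  ],
)

```text
t: 10.25
tool_pos: [492.2, 241.1, 335.5]
ee_rot: [0.002, 0.731, 0.682, 0.002]
wrist_force: [5.6, -6.0, 9.0]
width: 49.0
gripper_force: 32.2
```

Emit:
drive_tool(
  targets=[
    {"hand":50,"linear":[0.25,0,0.03],"turn":[0,0,0]},
    {"hand":50,"linear":[0,0,0],"turn":[0,0,0]},
    {"hand":50,"linear":[0,0,0],"turn":[0,0,0]},
  ],
)

```text
t: 10.55
tool_pos: [492.4, 243.0, 335.1]
ee_rot: [0.003, 0.731, 0.682, 0.001]
wrist_force: [4.8, -7.3, 9.2]
width: 49.3
gripper_force: 32.2
```

Emit:
drive_tool(
  targets=[
    {"hand":50,"linear":[0.25,0,0.04],"turn":[0,0,0]},
    {"hand":50,"linear":[0,0,0],"turn":[0,0,0]},
    {"hand":50,"linear":[0,0,0],"turn":[0,0,0]},
  ],
)

```text
t: 10.85
tool_pos: [492.7, 246.3, 334.3]
ee_rot: [0.003, 0.731, 0.682, 0.002]
wrist_force: [6.5, -4.9, 3.5]
width: 48.7
gripper_force: 31.7
```

Tangential resistance went 8.2, 9.7, then 5.7 N, so the balance point is being passed. I'll carry on in small steps.

Emit:
drive_tool(
  targets=[
    {"hand":50,"linear":[0.25,0,0.08],"turn":[0,0,0]},
    {"hand":50,"linear":[0,0,0],"turn":[0,0,0]},
    {"hand":50,"linear":[0,0,0],"turn":[0,0,0]},
  ],
)

```text
t: 11.15
tool_pos: [492.9, 249.1, 333.5]
ee_rot: [0.002, 0.731, 0.683, 0.002]
wrist_force: [4.9, -4.2, 3.3]
width: 49.5
gripper_force: 31.9
```

Emit:
drive_tool(
  targets=[
    {"hand":50,"linear":[0.25,0,0.08],"turn":[0,0,0]},
    {"hand":50,"linear":[0,0,0],"turn":[0,0,0]},
    {"hand":50,"linear":[0,0,0],"turn":[0,0,0]},
  ],
)

```text
t: 11.45
tool_pos: [493.1, 251.8, 332.7]
ee_rot: [0.002, 0.731, 0.683, 0.002]
wrist_force: [6.6, -6.0, 5.3]
width: 49.0
gripper_force: 32.1
```

Emit:
drive_tool(
  targets=[
    {"hand":50,"linear":[0.2,0,0.07],"turn":[0,0,0]},
    {"hand":50,"linear":[0,0,0],"turn":[0,0,0]},
    {"hand":50,"linear":[0,0,0],"turn":[0,0,0]},
  ],
)

```text
t: 11.75
tool_pos: [493.3, 253.9, 332.2]
ee_rot: [0.002, 0.731, 0.683, 0.002]
wrist_force: [5.6, -3.8, 5.6]
width: 48.5
gripper_force: 32.1
```

```bash
python3 - <<'E'
from h import *
im=cams.snapshot("scene"); cv2.imwrite("pics/s2.png",im[60:260,190:390].repeat(3,0).repeat(3,1))
cv2.imwrite("pics/t2.png",cams.snapshot("top")[150:350,130:350].repeat(3,0).repeat(3,1))
F=np.array([(lambda s:[*s["wrist_force"]])(read_state()) for _ in range(3)]);print(F)
E
```

```text
[[ 8.05811664 -2.90885352  5.34205553]
 [ 8.05811664 -2.90885352  5.34205553]
 [ 8.05811664 -2.90885352  5.34205553]]
```

View pics/s2.png

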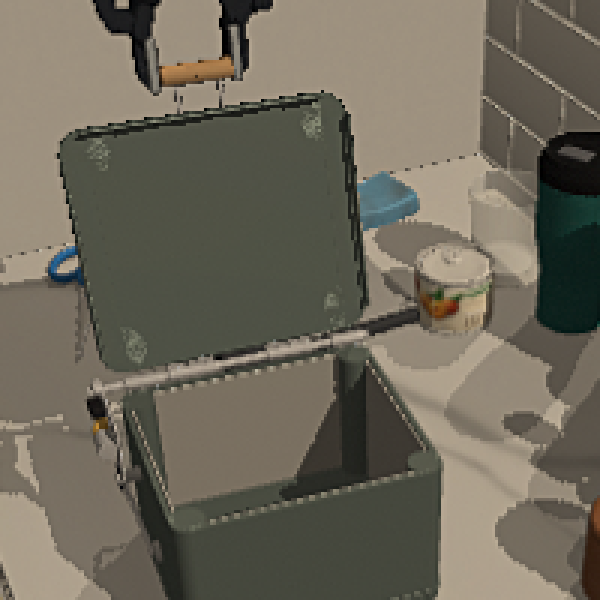

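The lid is leaning back, the dowel (crop about (197,71)) is well held in the pads, and the mouth is clear. I'll continue feeling in small steps.

Emit:
drive_tool(
  targets=[
    {"hand":50,"linear":[0.2,0,0.07],"turn":[0,0,0]},
    {"hand":50,"linear":[0,0,0],"turn":[0,0,0]},
    {"hand":50,"linear":[0,0,0],"turn":[0,0,0]},
    {"hand":50,"linear":[0,0,0],"turn":[0,0,0]},
  ],
)

```text
t: 12.25
tool_pos: [493.4, 256.1, 331.5]
ee_rot: [0.002, 0.731, 0.683, 0.002]
wrist_force: [6.9, -5.1, 6.1]
width: 49.0
gripper_force: 32.4
```

Emit:
drive_tool(
  targets=[
    {"hand":50,"linear":[0.2,0,0.07],"turn":[0,0,0]},
    {"hand":50,"linear":[0,0,0],"turn":[0,0,0]},
    {"hand":50,"linear":[0,0,0],"turn":[0,0,0]},
    {"hand":50,"linear":[0,0,0],"turn":[0,0,0]},
  ],
)

```text
t: 12.65
tool_pos: [493.6, 258.6, 330.7]
ee_rot: [0.002, 0.731, 0.683, 0.003]
wrist_force: [10.5, 0.3, 2.0]
width: 49.3
gripper_force: 32.0
```

Emit:
drive_tool(
  targets=[
    {"hand":50,"linear":[0.2,0,0.07],"turn":[0,0,0]},
    {"hand":50,"linear":[0,0,0],"turn":[0,0,0]},
    {"hand":50,"linear":[0,0,0],"turn":[0,0,0]},
    {"hand":50,"linear":[0,0,0],"turn":[0,0,0]},
  ],
)

```text
t: 13.05
tool_pos: [493.8, 260.8, 330.0]
ee_rot: [0.002, 0.731, 0.683, 0.003]
wrist_force: [12.2, 2.7, 0.8]
width: 49.0
gripper_force: 32.0
```

The pull has changed sign, so the catch is taking the lid. I'll follow it on gently.

Emit:
drive_tool(
  targets=[
    {"hand":50,"linear":[0.2,0.03,0.08],"turn":[0,0,0]},
    {"hand":50,"linear":[0.2,0.03,0.08],"turn":[0,0,0]},
    {"hand":50,"linear":[0,0,0],"turn":[0,0,0]},
    {"hand":50,"linear":[0,0,0],"turn":[0,0,0]},
  ],
)

```text
t: 13.45
tool_pos: [494.2, 265.2, 328.5]
ee_rot: [0.002, 0.73, 0.683, 0.003]
wrist_force: [8.1, 1.6, 1.7]
width: 48.8
gripper_force: 31.9
```

Emit:
drive_tool(
  targets=[
    {"hand":50,"linear":[0.2,0.03,0.08],"turn":[0,0,0]},
    {"hand":50,"linear":[0.2,0.03,0.08],"turn":[0,0,0]},
    {"hand":50,"linear":[0,0,0],"turn":[0,0,0]},
    {"hand":50,"linear":[0,0,0],"turn":[0,0,0]},
  ],
)

```text
t: 13.85
tool_pos: [494.6, 269.9, 326.7]
ee_rot: [0.001, 0.73, 0.683, 0.003]
wrist_force: [6.2, 0.0, 3.6]
width: 48.7
gripper_force: 32.4
```

Emit:
drive_tool(
  targets=[
    {"hand":50,"linear":[0.2,0.03,0.08],"turn":[0,0,0]},
    {"hand":50,"linear":[0.2,0.03,0.08],"turn":[0,0,0]},
    {"hand":50,"linear":[0,0,0],"turn":[0,0,0]},
    {"hand":50,"linear":[0,0,0],"turn":[0,0,0]},
  ],
)

```text
t: 14.25
tool_pos: [494.9, 274.2, 324.9]
ee_rot: [0.001, 0.73, 0.684, 0.002]
wrist_force: [5.2, 1.1, 4.6]
width: 49.5
gripper_force: 32.6
```

It is about 17 mm past the flip, close to the stop, with small forces. I'll release and wait, then lift straight up.

Emit:
drive_tool(
  targets=[
    {"hand":70,"linear":[0,0,0],"turn":[0,0,0]},
    {"hand":100,"linear":[0,0,0],"turn":[0,0,0]},
    {"hand":100,"linear":[0,0,0],"turn":[0,0,0]},
    {"hand":100,"linear":[0,0,0],"turn":[0,0,0]},
    {"hand":100,"linear":[0,0,0],"turn":[0,0,0]},
    {"hand":100,"linear":[0,0,-2],"turn":[0,0,0]},
    {"hand":100,"linear":[0,0,-3],"turn":[0,0,0]},
    {"hand":100,"linear":[0,0,-3],"turn":[0,0,0]},
    {"hand":100,"linear":[0,0,-2],"turn":[0,0,0]},
    {"hand":100,"linear":[0,0,0],"turn":[0,0,0]},
    {"hand":100,"linear":[0,0,0],"turn":[0,0,0]},
    {"hand":100,"linear":[0,0,0],"turn":[0,0,0]},
  ],
)

```text
t: 15.45
tool_pos: [492.2, 274.0, 422.8]
ee_rot: [-0.0, 0.73, 0.684, -0.001]
wrist_force: [1.1, 0.4, -1.0]
width: 85.5
gripper_force: 0.0
```

```bash
python3 - <<'E'
from h import *
np.set_printoptions(precision=1,suppress=True)
p,r,s=pose();print(p,s["joint_positions"].round(2))
a=cams.snapshot("scene"); b=cams.snapshot("top")
cv2.imwrite("pics/c3.png",np.hstack([cv2.resize(a[80:280,190:390],(400,400)),cv2.resize(b[235:295,367:427],(400,400),interpolation=0)]))
E
```

```text
[492.2 274.  422.8] [-0.9  0.3  0.5  1.6 -0.1  1.4 -0.5]
```

View pics/c3.png

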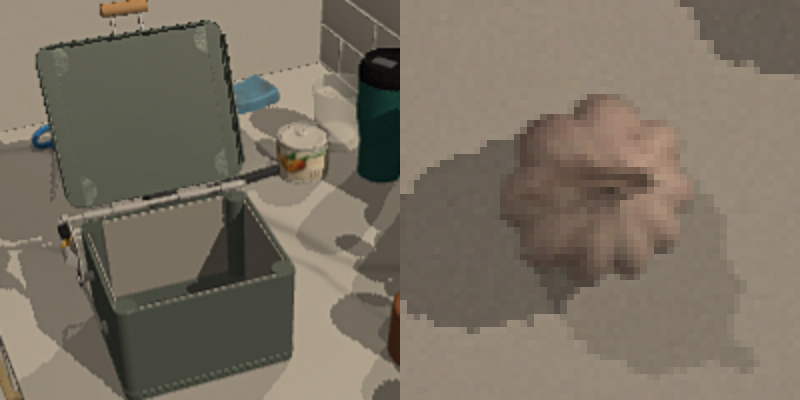

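The lid stands open on its own. The garlic fills crop (500–693, 95–283), so its centre is at top pixel (396.4, 263.4).

Emit:
drive_tool(
  targets=[
    {"hand":100,"linear":[-3.65,-0.07,1.85],"turn":[0,0,0]},
    {"hand":100,"linear":[-3.65,-0.07,1.85],"turn":[0,0,0]},
    {"hand":100,"linear":[-3.65,-0.07,1.85],"turn":[0,0,0]},
    {"hand":100,"linear":[-3.65,-0.07,1.85],"turn":[0,0,0]},
    {"hand":100,"linear":[-3.65,-0.07,1.85],"turn":[0,0,0]},
    {"hand":100,"linear":[-3.65,-0.07,1.85],"turn":[0,0,0]},
    {"hand":100,"linear":[-3.65,-0.07,1.85],"turn":[0,0,0]},
    {"hand":100,"linear":[-3.65,-0.07,1.85],"turn":[0,0,0]},
    {"hand":100,"linear":[-3.65,-0.07,1.85],"turn":[0,0,0]},
    {"hand":100,"linear":[-3.65,-0.07,1.85],"turn":[0,0,0]},
    {"hand":100,"linear":[-3.65,-0.07,1.85],"turn":[0,0,0]},
    {"hand":100,"linear":[-3.65,-0.07,1.85],"turn":[0,0,0]},
    {"hand":100,"linear":[0,0,0],"turn":[0,0,0]},
    {"hand":100,"linear":[0,0,0],"turn":[0,0,0]},
  ],
)

```text
t: 16.95
tool_pos: [455.2, -162.8, 201.4]
ee_rot: [-0.001, 0.73, 0.683, -0.001]
wrist_force: [1.0, 0.2, 0.4]
width: 85.5
gripper_force: 0.0
```

```bash
python3 - <<'E'
from h import *
p,r,s=pose(); print(p,s["joint_positions"].round(2))
t,e=tri((396.4,263.4),(326,331)); print("tri",t,e)
g=atz("top",(396.4,263.4),29); print(g,"tool mm",r.inv().apply(g-p))
E
```

```text
[ 455.23933323 -162.83114699  201.41441606] [-0.25  0.37  0.62  2.04 -0.29  0.82  0.47]
tri [ 455.19906093 -161.48782916   23.75284981] 0.43929339999157047
[ 454.75205226 -160.86947454   29.        ] tool mm [  1.94248041  -0.28339673 172.41508902]
```

The two cameras agree to 0.4 mm, with the centre 24 mm up. Descend, grip and lift.

Emit:
drive_tool(
  targets=[
    {"hand":100,"linear":[0.2,0,2.5],"turn":[0,0,0]},
    {"hand":100,"linear":[0,0,2.5],"turn":[0,0,0]},
    {"hand":100,"linear":[0,0,2.5],"turn":[0,0,0]},
    {"hand":100,"linear":[0,0,2.5],"turn":[0,0,0]},
    {"hand":100,"linear":[0,0,2.5],"turn":[0,0,0]},
    {"hand":100,"linear":[0,0,2.5],"turn":[0,0,0]},
    {"hand":100,"linear":[0,0,2.2],"turn":[0,0,0]},
    {"hand":100,"linear":[0,0,0],"turn":[0,0,0]},
    {"hand":50,"linear":[0,0,0],"turn":[0,0,0]},
    {"hand":50,"linear":[0,0,0],"turn":[0,0,0]},
    {"hand":50,"linear":[0,0,0],"turn":[0,0,0]},
    {"hand":50,"linear":[0,0,0],"turn":[0,0,0]},
    {"hand":50,"linear":[0,0,0],"turn":[0,0,0]},
  ],
  squeeze=30,
)

```text
t: 18.25
tool_pos: [457.3, -160.1, 31.8]
ee_rot: [0.001, 0.729, 0.684, 0.001]
wrist_force: [-1.0, 1.9, 9.7]
width: 54.3
gripper_force: 29.7
```

Emit:
drive_tool(
  targets=[
    {"hand":50,"linear":[0,0,-2.5],"turn":[0,0,0]},
    {"hand":50,"linear":[0,0,-3],"turn":[0,0,0]},
    {"hand":50,"linear":[0,0,-3],"turn":[0,0,0]},
    {"hand":50,"linear":[0,0,-3],"turn":[0,0,0]},
    {"hand":50,"linear":[0,0,-3],"turn":[0,0,0]},
    {"hand":50,"linear":[0,0,-3],"turn":[0,0,0]},
    {"hand":50,"linear":[0,0,-2.5],"turn":[0,0,0]},
    {"hand":50,"linear":[0,0,0],"turn":[0,0,0]},
  ],
)

```text
t: 19.05
tool_pos: [458.3, -160.9, 233.9]
ee_rot: [0.003, 0.73, 0.684, 0.003]
wrist_force: [-0.8, -0.2, -0.2]
width: 54.4
gripper_force: 31.8
```

Emit:
drive_tool(
  targets=[
    {"hand":50,"linear":[2.8,0.05,0],"turn":[0,0,0]},
    {"hand":50,"linear":[2.8,0.05,0],"turn":[0,0,0]},
    {"hand":50,"linear":[2.8,0.05,0],"turn":[0,0,0]},
    {"hand":50,"linear":[2.8,0.05,0],"turn":[0,0,0]},
    {"hand":50,"linear":[2.8,0.05,0],"turn":[0,0,0]},
    {"hand":50,"linear":[2.8,0.05,0],"turn":[0,0,0]},
    {"hand":50,"linear":[2.8,0.05,0],"turn":[0,0,0]},
    {"hand":50,"linear":[2.8,0.05,0],"turn":[0,0,0]},
    {"hand":50,"linear":[2.8,0.05,0],"turn":[0,0,0]},
    {"hand":50,"linear":[0,0,0],"turn":[0,0,0]},
    {"hand":50,"linear":[0,0,2.2],"turn":[0,0,0]},
    {"hand":50,"linear":[0,0,2.2],"turn":[0,0,0]},
    {"hand":50,"linear":[0,0,2.2],"turn":[0,0,0]},
    {"hand":50,"linear":[0,0,2.2],"turn":[0,0,0]},
    {"hand":50,"linear":[0,0,2.2],"turn":[0,0,0]},
    {"hand":50,"linear":[0,0,2],"turn":[0,0,0]},
    {"hand":50,"linear":[0,0,0],"turn":[0,0,0]},
  ],
)

```text
t: 20.75
tool_pos: [474.9, 89.8, 98.2]
ee_rot: [-0.001, 0.73, 0.684, -0.002]
wrist_force: [-1.0, 0.6, 0.3]
width: 54.1
gripper_force: 31.9
```

Emit:
drive_tool(
  targets=[
    {"hand":90,"linear":[0,0,0],"turn":[0,0,0]},
    {"hand":90,"linear":[0,0,0],"turn":[0,0,0]},
    {"hand":90,"linear":[0,0,0],"turn":[0,0,0]},
    {"hand":90,"linear":[0,0,0],"turn":[0,0,0]},
    {"hand":90,"linear":[0,0,-2.5],"turn":[0,0,0]},
    {"hand":90,"linear":[0,0,-3],"turn":[0,0,0]},
    {"hand":90,"linear":[0,0,-3],"turn":[0,0,0]},
    {"hand":90,"linear":[0,0,-3],"turn":[0,0,0]},
    {"hand":90,"linear":[0,0,-3],"turn":[0,0,0]},
    {"hand":90,"linear":[-4,0,0],"turn":[0,0,0]},
    {"hand":90,"linear":[-4,0,0],"turn":[0,0,0]},
    {"hand":90,"linear":[-4,0,0],"turn":[0,0,0]},
    {"hand":90,"linear":[-4,0,0],"turn":[0,0,0]},
    {"hand":90,"linear":[-4,0,0],"turn":[0,0,0]},
    {"hand":90,"linear":[0,0,0],"turn":[0,0,0]},
    {"hand":90,"linear":[0,0,0],"turn":[0,0,0]},
    {"hand":90,"linear":[0,0,0],"turn":[0,0,0]},
  ],
)

```text
t: 22.45
tool_pos: [464.2, -107.6, 245.1]
ee_rot: [-0.0, 0.729, 0.684, 0.0]
wrist_force: [0.4, 0.3, -0.1]
width: 76.9
gripper_force: 0.0
```

```bash
python3 - <<'E'
from h import *
a=cams.snapshot("scene"); b=cams.snapshot("top")
cv2.imwrite("pics/c4.png",np.hstack([cv2.resize(a[80:360,190:470],(400,400)),cv2.resize(b[130:330,180:380],(400,400))]))
E
```

```text
(no output)
```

View pics/c4.png

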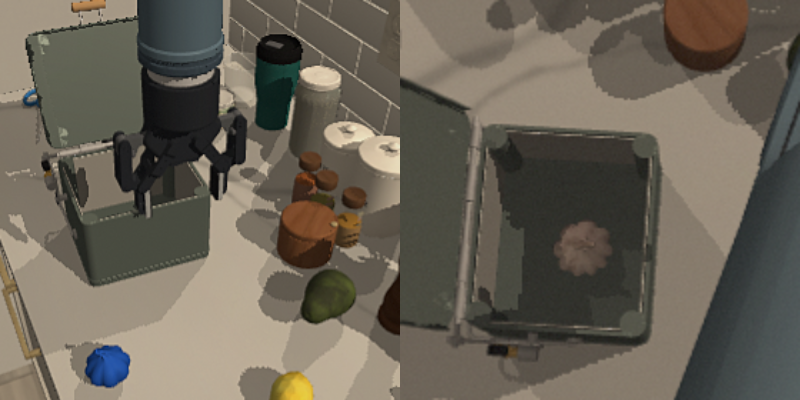

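The garlic is in the caddy (right crop, about (583,248)), the lid stands open, and the arm is clear of everything.

```bash
python3 -c "
from station import arm
print(arm.job_done())"
```

```text
the job is handed in; nothing more can be done
None
```

The job is handed in at about 22.5 s: the lid stands open on its catch, the garlic lies in the caddy, and the lemons and avocado were not touched; the hand-in call returned no verdict.

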